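# Balance the bench spray extractor

### The arm

A 6-joint arm with a two-finger parallel gripper is mounted at the origin on the work surface. World frame = base frame: x ahead of the robot, y to its left, z up, the work surface at z = 0. Lengths are in mm, angles in rad, forces in N, time in s.
With the tool pointing down it reaches from about 350 to 975 mm from the base axis. Payload 7.1 kg.
Tool frame: the origin (TCP) lies on the front face of the gripper's body, between the roots of the fingers; the fingertips stand 80 mm ahead of it and the grasp point (between the pads) lies 61 mm ahead of it; z points along the fingers, y is the line along which they close (so a half turn about z gives the same grasp; the last joint's range is limited). The gripper opens to 88 mm and grips with 3 to 60 N. Pads are 20 mm wide; open, the fingers measure 115 mm over their backs; the gripper's body (75 mm by 178 mm) begins 61 mm behind the grasp point.
Start: joints at [1.15, 0.423, 1.63, -0, 1.089, -0.019], TCP at [244.39, 575.221, 302.675] pointing down, gripper open.
Joint ranges: [-3, 3], [-0.9, 2.11], [0.09, 2.58], [-1.31, 4.45], [0.11, 2.69], [-2.54, 2.54]. Speed limits (rad/s): [2.39, 2.39, 3.01, 3.14, 3.14, 3.14].

### API

Orientations are given as a rotation vector (axis times angle).
In Python, from workcell import readout, vision, close_job gives the robot as it stands.
- The arm moves only by the tool servo_tool, never from a script. Its argument "plan" is a list that holds one entry, the list of rows, each a list of 7 numbers: the gripper command: -1 is fully open, 1 is shut, values between are in proportion, then the shift along the world's x, y, z in units of 40 mm (1.0 is 40 mm), then the turn, a rotation vector about the world's x, y, z in units of 5 degrees (1.0 is 5 degrees). A call has 1 to 5 rows; each row shifts and turns the commanded pose from where the row before left it; what a row does not reach is not made up. A row lasts 1/12 s, in which the tool goes at most 41.7 mm and 7.16 degrees, less where a joint would pass 70% of its speed; a pose out of reach is approached as far as the arm can. A call is refused whole if a number of a shift passes 1 or a number of a turn 1, either way. A call with a gripper value outside its range is refused whole. The fingers move at their own pace and stop on an object; the grip force is fixed at half the most. Time passes only in rows, so rows that do not move let the fingers close. It gives the time, the measured TCP pose, the force, the opening and the grip force at its end, in the units of the state.
- readout.get_obs(): the state, without advancing time (a new reading comes with each control period).
- vision.get_image(name): name is "scene" or "top" or "wrist"; returns the picture (384x512x3 uint8, red, green, blue); there is no depth.
- vision.camera_params(name): a dict with "fx", "fy", "cx", "cy" (pixels), "rvec" (rotation vector, rad) and "tvec" (3), from world to camera coordinates, as OpenCV has them; the wrist camera has in their place "hand_eye" (4x4, takes a point from camera to tool coordinates, whose origin is the TCP and whose axes are the flange's). Camera axes: x right, y down, z forward; pixel columns grow to the right and rows downward; lengths in mm; the calibration is good to about 2 mm. A picture is of the moment at which its call begins: read the wrist's pose just before it. camera_params takes no time and is no camera call.
- close_job(): hands the job in; it is judged then, once.
The state is a dict: "t": time; "qpos": joint angles; "qvel": joint speeds; "joint_torque": joint torques, N m; "ee_pos": TCP position; "orientation": TCP orientation; "ft_force": force on the tool from outside, world axes, zero at the start; "moment": the same for the moment, N m; "width": finger opening in mm; "grasp_force": force on a finger pad.
Only numpy, scipy, OpenCV 4.12 (cv2) and the standard library are available. Lean on these libraries where they do the work, as an engineer would, in place of code of your own. Each camera call takes 0.05 s, during which the arm holds its last target. There are 200 camera calls.

### The job

Turn the fan selector on the grey control box to its two-pip mark. Then pull the spring-shut steel shutter of the extractor's damper box half open, to the upright fins half way along its scale, and finish still holding it there against the spring so the draught can be read. Leave the loose things on the bench where they are.

Things in the scene. Friction and masses are not known exactly. Their poses are not given: they have to be found in the camera images.
- selector_box: Fan control box, fixed to the bench: grey painted, 130 x 130 mm, 45 mm high, with a dark round dial plate (112 mm across, top 48 mm above the bench) and a black knob at its centre. Origin: centre of its underside; z up. Its place and yaw vary. Four raised white marks at 46 mm from the knob's axis, in clockwise order seen from above: a short bar (off), one pip, two pips, three pips, at +0.975, +0.325, -0.325 and -0.975 rad from the box's +x axis (counter-clockwise positive).
- selector (a joint): Turning of the knob, rad, growing clockwise seen from above. It has four click positions: 0 (off bar), 0.65 (one pip), 1.30 (two pips), 1.95 (three pips, near the end stop). The knob's pointer points at 0.975 minus this value from the box's +x axis. It starts at off or at one pip. Turning takes up to about 0.1 N m; within about 0.2 rad of a mark it pulls itself to that mark when let go, and stays.
- selector_grip (a point): Point on the knob's axis at gripping height, 81 mm above the bench; turns with the knob. Its x axis runs along the bar grip towards the pointer (white line and nose), z up. The bar grip is 46 mm long (along x), 14 mm thick (along y), top 94 mm above the bench; below it is a round skirt 44 mm across, top 59 mm above the bench.
- damper: Damper box of the extractor, fixed to the bench: grey painted, 220 mm long (its x) x 130 mm wide (its y), 55 mm high, with a low aluminium rail along each long side (top 64 mm above the bench), a dark barred opening in the top towards its +x end, and the steel shutter lying over it. Origin: centre of its underside; z up. Its place and yaw vary. The shutter opens towards the box's -x end (about towards the robot).
- shutter (a joint): Opening of the shutter, m: 0 shut, 0.080 fully open, 0.040 half open. A spring always pulls it shut: about 2.5 N when shut, 8.5 N at half, 14.5 N fully open (150 N/m), friction 0.4 N. If let go it runs shut.
- shutter_grip (a point): Centre of the top edge of the upright steel pull tab on the shutter, 106 mm above the bench; moves with the shutter. The tab is 12 mm thick (along the damper box's x), 44 mm wide (along its y) and stands 45 mm above the shutter plate, whose top is 61 mm above the bench. Shut, it stands at x = +50 mm in the damper box's frame; half open at +10 mm. Axes as the damper box's.
- half_mark (a point): Half-way mark of the damper: the middle of the line between the two upright steel fins on the outer sides of the rails (each 4 mm along x, 64 mm above the bench at the top), 10 mm from the box's centre towards +x. The tab's middle stands on this line when the shutter is half open.
- spray_can_a: Loose orange spray can, 66 mm across, 190 mm tall, to the left; leave it. Origin: centre of its underside.
- spray_can_b: Loose grey spray can, 66 mm across, 190 mm tall, to the right; leave it. Origin: centre of its underside.
- jar: Loose amber jar, 60 mm across, 70 mm tall, beside the damper box; leave it. Origin: centre of its underside.
- tape_roll: Loose roll of masking tape lying flat, 100 mm across, 25 mm high, behind the control box; leave it. Origin: centre of its underside.
- square_nut: Loose big square steel nut, 36 mm across, 18 mm high, in front of the control box; leave it. Origin: centre of its underside.
- can_cap: Loose grey spray-can cap, 52 mm across, 32 mm high, beside the damper box; leave it. Origin: centre of its underside.
- screwdriver: Loose screwdriver lying on the left of the bench; leave it. Origin: centre of its underside.
- wrench: Loose wrench lying on the right of the bench; leave it. Origin: centre of its underside.
Not all that is in view belongs to the job. Leave any blue or turquoise look-alike of the selector_box alone.

How it is judged (in metres and radians):
On the way, in this order (a step that is already met when the one before it is completed fails the run):
1. the selector stands at the two-pip mark while the shutter is still shut (value of joint selector between 1.15 and 1.45 rad and value of joint shutter below 0.01 m), for 0.2 s.
2. the shutter is held half open by the fingers (value of joint selector between 1.15 and 1.45 rad and value of joint shutter between 0.034 and 0.046 m and velocity of joint shutter between -0.01 and 0.01 m/s and contact force between the fingers and damper above 4 N), for 0.3 s.
At the end, for the whole second after the job is handed in: The selector is within 0.15 rad of the two-pip mark (1.30 rad), and the shutter is held still (under 10 mm/s) by the robot's fingers at half travel: 40 mm open, give or take 6 mm, the fingers pushing on it with more than 4 N (all of step 2); the arm keeps its last pose, push and grip.
It fails at once if a loose thing on the bench is shifted by more than 30 mm (distance of any of spray_can_a, spray_can_b, jar, tape_roll, square_nut, can_cap, screwdriver, wrench from where it was at the start of the episode above 0.03 m).
It also fails if it takes over 48 s, if anything falls off the work surface, if the arm or the gripper's body presses on something with over 40 N, if the wrist force passes 120 N, or if a joint passes its speed limit or range.

## Working session

There is one attempt and no reset: what is moved stays moved. The work goes in short steps, Python scripts to look and compute and a tool call to move; the robot and the scene stay as the last step left them, time stands still between calls to the robot, and variables do not carry over. Pictures are saved under pics/ and viewed, at most 10 in all, crops included, and the job is handed in when it is done.

Besides the shell and the picture viewer there is one more tool, called in YAML: its name, and indented under it one key for each argument. servo_tool: Moves the arm, as the interface text tells. Its arguments: {"type":"object","properties":{"plan":{"type":"array"}},"required":["plan"]}

```bash
mkdir -p pics; cat > h.py <<'E'
import numpy as np, cv2
from workcell import readout, vision, close_job
def snap(n,f):
    im=vision.get_image(n); cv2.imwrite('pics/'+f,cv2.cvtColor(im,cv2.COLOR_RGB2BGR)); return im
def cam(n,obs=None):
    p=vision.camera_params(n); K=np.array([[p['fx'],0,p['cx']],[0,p['fy'],p['cy']],[0,0,1.]])
    if 'hand_eye' in p:
        T=np.eye(4); T[:3,:3]=cv2.Rodrigues(np.array(obs['orientation'],float))[0]; T[:3,3]=obs['ee_pos']
        M=T@np.array(p['hand_eye']); return K,M[:3,:3],M[:3,3]
    R=cv2.Rodrigues(np.array(p['rvec'],float))[0]; return K,R.T,-R.T@np.array(p['tvec'],float)
def ray(c,uv,z):
    K,R,o=c; d=R@np.linalg.inv(K)@np.array([uv[0],uv[1],1.]); return o+d*(z-o[2])/d[2]
E
python3 - <<'E'
from h import *
a=snap('top','top.png');b=snap('scene','scene.png')
cv2.imwrite('pics/both.png',cv2.cvtColor(cv2.resize(a,(800,600),interpolation=cv2.INTER_CUBIC),cv2.COLOR_RGB2BGR))
o=readout.get_obs();print(o['ee_pos'],o['orientation'],o['t'],o['width'])
for n in('top','scene'):print(cam(n)[2])
E
```

```text
[244.22129118 574.89866346 302.00105896] [-6.26843247e-01 -3.07810928e+00  2.03492849e-03] 0.1 87.4905261255427
[ 281.46954892  -13.813851   1225.51157178]
[883.01334152 795.2836582  759.72003142]
```

View pics/both.png

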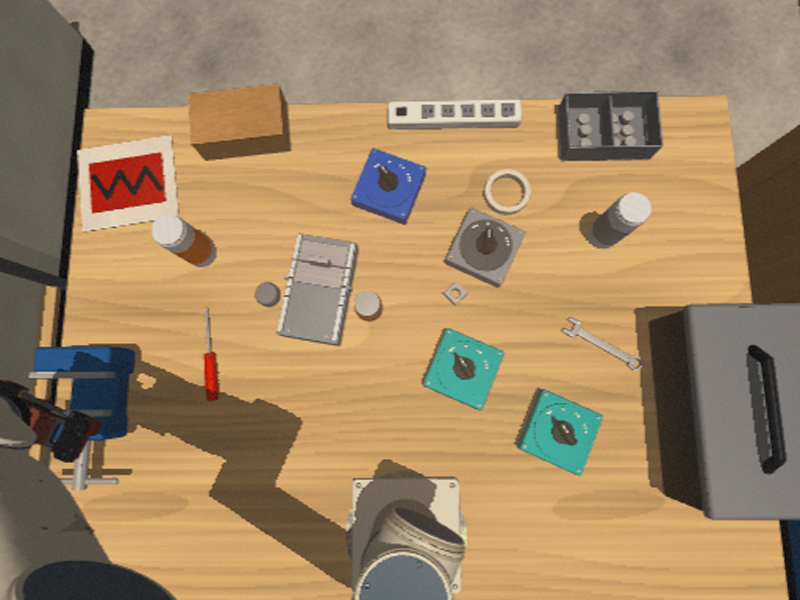

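View pics/scene.png

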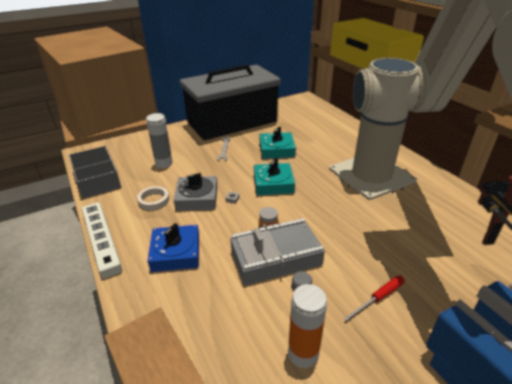

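The top view (800x600) shows four knob boxes: grey (485,246), blue (389,185), and turquoise (463,368) and (560,432). The grey one fits: it is grey painted, with the tape roll behind it and the nut in front. The damper box is at (318,290), and its shutter is at the far end (320,262). I'll confirm the selector in an enlarged crop and measure both boxes.

```bash
python3 - <<'E'
from h import *
a=cv2.cvtColor(cv2.imread('pics/top.png'),cv2.COLOR_BGR2RGB)
c=cam('top')
s=a[120:195,270:350]; d=a[140:230,160:250]
out=np.hstack([cv2.resize(s,(400,375),interpolation=cv2.INTER_CUBIC),cv2.resize(d,(375,375),interpolation=cv2.INTER_CUBIC)])
cv2.imwrite('pics/crop.png',cv2.cvtColor(out,cv2.COLOR_RGB2BGR))
hsv=cv2.cvtColor(a,cv2.COLOR_RGB2HSV)
m=(hsv[...,1]<60).astype(np.uint8)
m=cv2.morphologyEx(m,cv2.MORPH_OPEN,np.ones((3,3)))
for name,(u,v),z in(('sel',(310,157),45),('dam',(203,186),58)):
    n,l,st,ce=cv2.connectedComponentsWithStats(m)
    r=l[v-6:v+7,u-6:u+7].ravel(); r=r[r>0]; k=np.bincount(r).argmax()
    cn,_=cv2.findContours((l==k).astype(np.uint8),cv2.RETR_EXTERNAL,cv2.CHAIN_APPROX_NONE)
    cn=max(cn,key=cv2.contourArea)
    P=np.array([ray(c,p[0],z)[:2] for p in cn],np.float32)
    rc=cv2.minAreaRect(P); print(name,st[k],rc); print(cv2.boxPoints(rc).round())
E
```

```text
sel [ 286  134   49   48 1296] ((588.0696411132812, -174.08364868164062), (128.50201416015625, 132.1871795654297), 63.84077835083008)
[[ 500. -203.]
 [ 619. -261.]
 [ 676. -146.]
 [ 557.  -87.]]
dam [ 178  150   50   71 2620] ((499.20611572265625, 179.00335693359375), (134.5411376953125, 219.62908935546875), 79.96031188964844)
[[379. 132.]
 [596.  94.]
 [619. 226.]
 [403. 264.]]
```

View pics/crop.png

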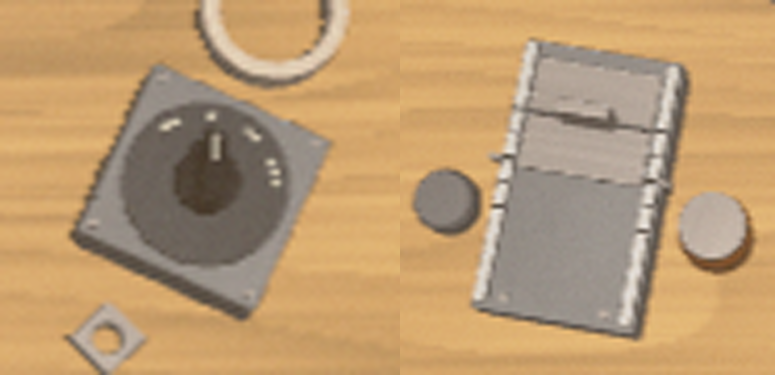

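The crop shows the grey box with its bar, one-, two- and three-pip marks. The pointer (215,145) stands at one pip. The damper's tab (587,112) is at the shut end, with the fins at (497,157) and (663,185).

The selector centre is about (588,-174) with yaw -0.456. The damper is about (499,179) with yaw -0.175. Moving over the knob, with the tool's y axis turned to 82.5°.

servo_tool:
  plan:
    - [[-1,0.39,-0.85,0,0,0,1],[-1,0.39,-0.85,0,0,0,1],[-1,0.39,-0.85,0,0,0,1],[-1,0.39,-0.85,0,0,0,0],[-1,0.39,-0.85,0,0,0,0]]

```text
t: 0.52
ee_pos: [322.5, 403.5, 302.3]
orientation: [-0.218, -3.134, 0.001]
ft_force: [1.2, 0.9, -0.1]
width: 87.7
grasp_force: 0.0
```

servo_tool:
  plan:
    - [[-1,0.39,-0.85,0,0,0,0],[-1,0.39,-0.85,0,0,0,0],[-1,0.39,-0.85,0,0,0,0],[-1,0.39,-0.85,0,0,0,0],[-1,0.39,-0.85,0,0,0,0]]

```text
t: 0.93
ee_pos: [400.6, 233.4, 302.6]
orientation: [-0.219, -3.134, 0.0]
ft_force: [0.3, 0.1, 0.3]
width: 87.4
grasp_force: 0.0
```

servo_tool:
  plan:
    - [[-1,0.39,-0.85,0,0,0,0],[-1,0.39,-0.85,0,0,0,0],[-1,0.39,-0.85,0,0,0,0],[-1,0.39,-0.85,0,0,0,0],[-1,0.39,-0.85,0,0,0,0]]

```text
t: 1.35
ee_pos: [478.6, 63.4, 302.6]
orientation: [-0.22, -3.134, -0.0]
ft_force: [0.4, 1.1, -0.1]
width: 87.9
grasp_force: 0.0
```

servo_tool:
  plan:
    - [[-1,0.39,-0.85,0,0,0,0],[-1,0.39,-0.85,0,0,0,0],[-1,0.39,-0.85,0,0,0,0],[-1,0.39,-0.85,0,0,0,0],[-1,0,0,0,0,0,0]]

```text
t: 1.77
ee_pos: [543.1, -75.7, 302.7]
orientation: [0.225, 3.131, -0.003]
ft_force: [0.2, 0.6, 0.5]
width: 88.0
grasp_force: 0.0
```

servo_tool:
  plan:
    - [[-1,0.37,-0.8,-0.4,0,0,0],[-1,0.37,-0.8,-0.4,0,0,0],[-1,0.37,-0.8,-0.4,0,0,0],[-1,0,0,0,0,0,0]]

```text
t: 2.1
ee_pos: [585.8, -170.6, 251.3]
orientation: [-0.224, -3.131, 0.001]
ft_force: [-0.3, -0.4, 0.4]
width: 87.6
grasp_force: 0.0
```

```bash
python3 - <<'E'
from h import *
o=readout.get_obs(); print(o['ee_pos'],o['orientation'],o['qpos'])
a=snap('wrist','w1.png'); c=cam('wrist',o); print(c[2])
yaw=-.456
K,R,t=c
def proj(P):
    p=K@(R.T@(np.array(P)-t)); return (p[:2]/p[2]).round()
print('centre 48,94',proj([588,-174,48]),proj([588,-174,94]))
E
```

```text
[ 585.79603052 -170.61857172  251.3468744 ] [-2.23698031e-01 -3.13115187e+00  7.97351861e-04] [-3.02525361e-01  4.63297785e-01  1.70020481e+00 -1.27387383e-03
  9.80368629e-01 -1.72996820e+00]
[ 509.14566521 -159.05976298  332.96909202]
centre 48,94 [254. 188.] [253. 201.]
```

View pics/w1.png

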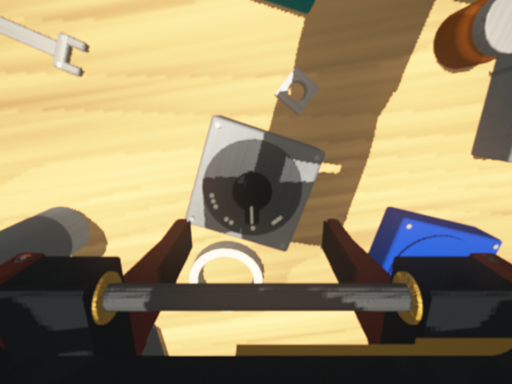

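The wrist picture has the dial centred at about (253,187), against a prediction of (254,188), so the selector fix is good. The bar lies across the closing line. Going down and gripping.

servo_tool:
  plan:
    - [[-1,0.05,-0.08,-0.9,0,0,0],[-1,0,0,-0.9,0,0,0],[-1,0,0,-0.85,0,0,0],[-1,0,0,0,0,0,0],[1,0,0,0,0,0,0]]

```text
t: 2.57
ee_pos: [586.0, -168.7, 147.8]
orientation: [-0.218, -3.13, -0.002]
ft_force: [0.4, -0.1, 0.6]
width: 84.3
grasp_force: 0.0
```

servo_tool:
  plan:
    - [[1,0,0,0,0,0,0],[1,0,0,0,0,0,0],[1,0,0,0,0,0,0],[1,0,0,0,0,0,0],[1,0,0,0,0,0,0]]

```text
t: 2.98
ee_pos: [587.7, -170.1, 150.0]
orientation: [0.22, 3.132, -0.001]
ft_force: [1.0, 0.9, -0.7]
width: 51.5
grasp_force: 0.0
```

servo_tool:
  plan:
    - [[1,0,-0.1,-0.1,0,0,0],[1,0,0,0,0,0,0],[1,0,0,0,0,0,0],[1,0,0,0,0,0,0],[1,0,0,0,0,0,0]]

```text
t: 3.4
ee_pos: [587.0, -174.4, 144.6]
orientation: [-0.219, -3.134, 0.001]
ft_force: [-6.4, -17.3, -0.3]
width: 17.9
grasp_force: 9.1
```

servo_tool:
  plan:
    - [[1,0,0,0,0,0,0],[1,0,0,0,0,0,0],[1,0,0,0,0,0,0]]

```text
t: 3.65
ee_pos: [586.7, -176.3, 144.6]
orientation: [-0.219, -3.134, 0.005]
ft_force: [-2.9, -13.5, -1.7]
width: 13.9
grasp_force: 30.0
```

Gripped. Turning 37–38° clockwise and centring the grip slightly.

servo_tool:
  plan:
    - [[1,0,-0.08,0,0,0,-0.95],[1,0,0,0,0,0,-0.95],[1,0,0,0,0,0,-0.95],[1,0,0,0,0,0,-0.95],[1,0,0,0,0,0,-0.95]]

```text
t: 4.07
ee_pos: [587.1, -175.9, 144.6]
orientation: [-0.867, -3.018, -0.003]
ft_force: [1.9, 7.5, 1.7]
width: 14.0
grasp_force: 30.0
```

servo_tool:
  plan:
    - [[1,0,0,0,0,0,-0.95],[1,0,0,0,0,0,-0.95],[1,0,0,0,0,0,-0.95],[1,0,0,0,0,0,0],[1,0,0,0,0,0,0]]

```text
t: 4.48
ee_pos: [587.5, -175.4, 144.6]
orientation: [-1.229, -2.89, -0.004]
ft_force: [0.9, 9.2, 0.5]
width: 13.8
grasp_force: 30.0
```

servo_tool:
  plan:
    - [[-1,0,0,0,0,0,0],[-1,0,0,0,0,0,0],[-1,0,0,0,0,0,0],[-1,0,0,0,0,0,0],[-1,0,0,0.5,0,0,0]]

```text
t: 4.9
ee_pos: [585.2, -176.8, 161.7]
orientation: [-1.226, -2.886, 0.001]
ft_force: [-0.3, -0.6, -0.1]
width: 43.6
grasp_force: 0.0
```

servo_tool:
  plan:
    - [[-1,0,0,0.9,0,0,0],[-1,0,0,0.9,0,0,0],[-1,0,0,0.9,0,0,0],[-1,0,0,0,0,0,0]]

```text
t: 5.23
ee_pos: [590.2, -178.4, 280.1]
orientation: [1.224, 2.881, 0.001]
ft_force: [1.2, 0.1, -0.8]
width: 70.4
grasp_force: 0.0
```

```bash
python3 - <<'E'
from h import *
o=readout.get_obs(); print(o['ee_pos'],o['orientation'],o['qpos'])
snap('wrist','w2.png')
E
```

```text
[ 590.23319415 -178.44364331  280.1084639 ] [1.22399206e+00 2.88081026e+00 1.40882853e-03] [-3.12842873e-01  4.32799512e-01  1.67286345e+00 -1.50108310e-04
  1.02435482e+00 -1.08002782e+00]
```

View pics/w2.png

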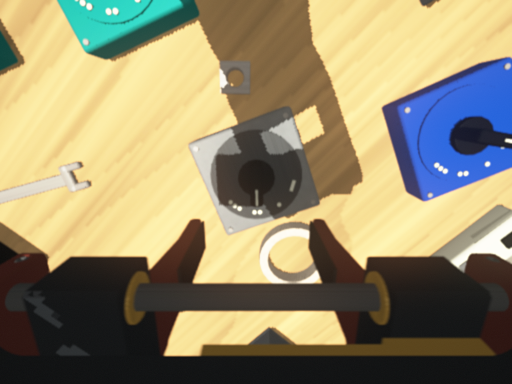

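The pointer (257,197) now points at the two pips (257,211). Moving over the damper tab, turning 54° clockwise.

servo_tool:
  plan:
    - [[-1,-0.1,0.79,0,0,0,-0.98],[-1,-0.1,0.79,0,0,0,-0.98],[-1,-0.1,0.79,0,0,0,-0.98],[-1,-0.1,0.79,0,0,0,-0.98],[-1,-0.1,0.79,0,0,0,-0.98]]

```text
t: 5.7
ee_pos: [566.0, -18.1, 271.2]
orientation: [-1.819, -2.559, 0.002]
ft_force: [-0.2, -0.3, 0.7]
width: 87.8
grasp_force: 0.0
```

servo_tool:
  plan:
    - [[-1,-0.1,0.79,0,0,0,-0.98],[-1,-0.1,0.79,0,0,0,-0.98],[-1,-0.1,0.79,0,0,0,-0.98],[-1,-0.1,0.79,0,0,0,-0.98],[-1,-0.1,0.79,0,0,0,-0.98]]

```text
t: 6.12
ee_pos: [546.1, 140.0, 271.3]
orientation: [-2.321, -2.116, 0.003]
ft_force: [0.2, 0.2, -0.5]
width: 88.1
grasp_force: 0.0
```

servo_tool:
  plan:
    - [[-1,-0.1,0.79,0,0,0,-0.98],[-1,0,0,0,0,0,0],[-1,0,0,0,0,0,0]]

```text
t: 6.37
ee_pos: [542.4, 171.4, 271.3]
orientation: [-2.401, -2.025, 0.003]
ft_force: [0.2, 0.3, 0.1]
width: 87.8
grasp_force: 0.0
```

```bash
python3 - <<'E'
from h import *
o=readout.get_obs(); print(o['ee_pos'],o['orientation'],o['qpos'])
snap('wrist','w3.png'); K,R,t=cam('wrist',o); print(t)
def proj(P):
    p=K@(R.T@(np.array(P,float)-t)); return (p[:2]/p[2]).round()
x=np.array([np.cos(-.175),np.sin(-.175)]);y=np.array([-x[1],x[0]]);c=np.array([499,179])
for n,a,b,z in(('tab L',50,22,106),('tab R',50,-22,106),('finL',10,67,64),('finR',10,-67,64),('corner',110,65,55),('corner-',110,-65,55),('c',-110,65,55),('c',-110,-65,55)):print(n,proj([*(c+a*x+b*y),z]))
E
```

```text
[542.35031643 171.38363957 271.33404749] [-2.40072018 -2.0253904   0.00322741] [ 2.85252436e-01  3.80898845e-01  1.77986476e+00 -3.09143570e-04
  9.82961763e-01  4.54617387e-01]
[556.0758468  248.83990702 352.67670607]
tab L [263. 174.]
tab R [262. 217.]
finL [225. 123.]
finR [228. 238.]
corner [317. 125.]
corner- [310. 234.]
c [116. 124.]
c [131. 233.]
```

View pics/w3.png

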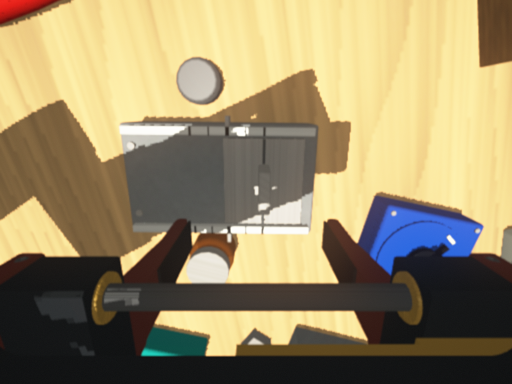

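The tab is at about (264,185) and the fins are at (227,123) and (229,237). All are within a few pixels of the predictions, so the damper pose holds. Going down and gripping the tab.

servo_tool:
  plan:
    - [[-1,0.15,-0.02,-0.98,0,0,0],[-1,0,0,-0.98,0,0,0],[-1,0,0,-0.98,0,0,0],[-1,0,0,0,0,0,0],[-1,0,0,0,0,0,0]]

```text
t: 6.83
ee_pos: [548.0, 167.8, 153.2]
orientation: [-2.404, -2.018, 0.009]
ft_force: [-0.2, 0.3, 0.2]
width: 87.5
grasp_force: 0.0
```

servo_tool:
  plan:
    - [[1,0,0,0,0,0,0],[1,0,0,0,0,0,0],[1,0,0,0,0,0,0],[1,0,0,0,0,0,0],[1,0,0,0,0,0,0]]

```text
t: 7.25
ee_pos: [549.8, 169.8, 156.6]
orientation: [2.404, 2.021, 0.004]
ft_force: [-0.1, 0.1, -0.3]
width: 57.9
grasp_force: 0.0
```

servo_tool:
  plan:
    - [[1,0,0,0,0,0,0],[1,0,0,0,0,0,0],[1,0,0,0,0,0,0],[1,0,0,0,0,0,0],[1,0,0,0,0,0,0]]

```text
t: 7.67
ee_pos: [549.2, 169.7, 155.0]
orientation: [-2.405, -2.021, 0.0]
ft_force: [0.3, 0.3, -0.2]
width: 24.4
grasp_force: 0.0
```

servo_tool:
  plan:
    - [[1,0,0,0,0,0,0],[1,0,0,0,0,0,0],[1,0,0,0,0,0,0],[1,0,0,0,0,0,0]]

```text
t: 8.0
ee_pos: [549.0, 169.7, 155.0]
orientation: [-2.405, -2.02, 0.0]
ft_force: [-1.0, 0.2, 0.5]
width: 11.9
grasp_force: 30.0
```

Gripped with the shutter shut, and the tool sits at the tab's expected place. Pulling 40 mm along the box's -x.

servo_tool:
  plan:
    - [[1,-0.2,0.035,0,0,0,0],[1,-0.2,0.035,0,0,0,0],[1,-0.2,0.035,0,0,0,0],[1,-0.2,0.035,0,0,0,0],[1,-0.2,0.035,0,0,0,0]]

```text
t: 8.42
ee_pos: [509.6, 176.8, 155.0]
orientation: [2.404, 2.02, 0.004]
ft_force: [9.1, -1.5, -9.3]
width: 11.9
grasp_force: 30.0
```

servo_tool:
  plan:
    - [[1,0,0,0,0,0,0],[1,0,0,0,0,0,0],[1,0,0,0,0,0,0],[1,0,0,0,0,0,0],[1,0,0,0,0,0,0]]

```text
t: 8.83
ee_pos: [509.8, 176.7, 155.0]
orientation: [2.404, 2.02, 0.004]
ft_force: [8.3, -1.5, -9.0]
width: 12.3
grasp_force: 30.0
```

```bash
python3 - <<'E'
from h import *
o=readout.get_obs(); print(o['ee_pos'],o['ft_force'],o['grasp_force'])
w=snap('wrist','w4.png'); K,R,t=cam('wrist',o)
s=snap('scene','s4.png')
b=cv2.resize(s[210:290,220:330],(550,400),interpolation=cv2.INTER_CUBIC)
out=cv2.resize(w[80:280,80:380],(600,400),interpolation=cv2.INTER_CUBIC)
cv2.imwrite('pics/c4.png',cv2.cvtColor(cv2.resize(np.hstack([out,b]),(800,278),interpolation=cv2.INTER_AREA),cv2.COLOR_RGB2BGR))
E
```

```text
[509.83840091 176.74282162 155.00014204] [ 8.25547011 -1.54522859 -8.96072161] 29.995645880699158
```

View pics/c4.png

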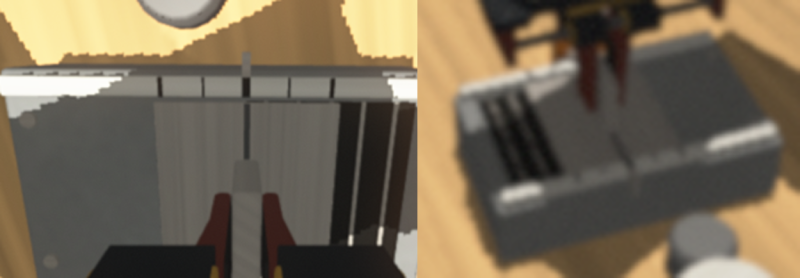

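The tab and its line (246,130) stand level with the fin (246,60). The tool moved 39.8 mm and the spring pull is 8.4 N, both matching half open. Handing in.

```bash
python3 -c "
from h import *
print(close_job())"
```

```text
the job is handed in; nothing more can be done
None
```

I turned the fan selector to its two-pip mark, then pulled the shutter half open (tool travel 39.8 mm, spring pull 8.4 N), and the job is handed in with the gripper still holding it there; no verdict came back.

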